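# Set out the slide-mounting station in order of use

## Task

Set out the mounting station in the white four-seat bottle block in order of use, going from the slide tray towards the green slide box: the stain bottle in the seat nearest the tray, then the mountant (green cap), then the cover glasses, and the nail varnish in the seat nearest the slide box. The two cover-glass boxes share one seat, the smaller pale-green one (red tape) squarely on top of the larger pale-blue one. Everything stands upright and right down in the middle of its seat; do not let a bottle fall over on the way, and leave the tray and the slide box where they lie.

Things in the scene. Friction and masses are not known exactly. Their poses are not given: they have to be found in the camera images.
- bottle_block: Fixed white plastic block, 74 (x) x 248 (y) mm, top 22 mm above the worktop. Origin: centre of its underside; x points away from the robot, y to its left, within 0.15 rad. Four square seats with dark liners, 44 x 44 mm, straight-walled, in a row at y = +90, +30, -30, -90 mm (x = 0); their floor is 17 mm above the worktop, 5 mm below the top.
- slide_tray: Card-brown flat tray with six glass slides in wells, 98 x 205 x 4 mm, loose, long side roughly pointing away from the robot, lying beside one end of the block (left or right varies). Origin: centre of its underside. A landmark, stays where it is.
- slide_box: Closed green slide storage box, 100 x 212 x 45 mm, loose, lying beside the other end of the block. Origin: centre of its underside. A landmark, stays where it is.
- stain_bottle: Stain dropper bottle: amber-brown glass with a white collar and a thin black dropper, 104 mm tall, standing. Round body 33 mm across up to about 50 mm height, above its shoulder the narrower collar and dropper. Origin: centre of its underside, z up.
- mountant: Small white bottle with a green screw cap, 50 mm tall, standing. Round body 23 mm across up to about 32 mm height, cap 16 mm across above. Origin: centre of its underside, z up.
- varnish: Nail varnish: small pale pink-white bottle with a tall black cap, 66 mm tall, standing. Round body 26 mm across up to about 30 mm height, cap 13 mm across above. Origin: centre of its underside, z up.
- coverslips_a: Larger cover-glass box, pale blue, 32 x 32 x 14 mm, lying flat. Origin: centre of its underside; x and y along its sides, z up.
- coverslips_b: Smaller cover-glass box, pale green with a strip of red tape across its lid, 28 x 28 x 16 mm, lying flat. Origin: centre of its underside; x and y along its sides, z up.
Not all that is in view belongs to the job. What is shaped like the varnish but orange is not meant.

How it is judged:
At the end, for the whole second after the job is handed in: Seats counted from the slide tray's end: stain bottle, mountant, larger cover-glass box, varnish, each within 12 mm of its seat's centre in x and y and down on the seat floor (within 3 mm); the smaller box rests on the larger, centres within 10 mm; all upright within 0.12 rad, released, at rest (((y of slide_tray in the frame of bottle_block above 0 m and (y of stain_bottle in the frame of bottle_block between 0.078 and 0.102 m and x of stain_bottle in the frame of bottle_block between -0.012 and 0.012 m and z of stain_bottle in the frame of bottle_block between 0.014 and 0.02 m) and (y of mountant in the frame of bottle_block between 0.018 and 0.042 m and x of mountant in the frame of bottle_block between -0.012 and 0.012 m and z of mountant in the frame of bottle_block between 0.014 and 0.02 m) and (y of coverslips_a in the frame of bottle_block between -0.042 and -0.018 m and x of coverslips_a in the frame of bottle_block between -0.012 and 0.012 m and z of coverslips_a in the frame of bottle_block between 0.014 and 0.02 m) and (y of varnish in the frame of bottle_block between -0.102 and -0.078 m and x of varnish in the frame of bottle_block between -0.012 and 0.012 m and z of varnish in the frame of bottle_block between 0.014 and 0.02 m)) or (y of slide_tray in the frame of bottle_block below 0 m and (y of stain_bottle in the frame of bottle_block between -0.102 and -0.078 m and x of stain_bottle in the frame of bottle_block between -0.012 and 0.012 m and z of stain_bottle in the frame of bottle_block between 0.014 and 0.02 m) and (y of mountant in the frame of bottle_block between -0.042 and -0.018 m and x of mountant in the frame of bottle_block between -0.012 and 0.012 m and z of mountant in the frame of bottle_block between 0.014 and 0.02 m) and (y of coverslips_a in the frame of bottle_block between 0.018 and 0.042 m and x of coverslips_a in the frame of bottle_block between -0.012 and 0.012 m and z of coverslips_a in the frame of bottle_block between 0.014 and 0.02 m) and (y of varnish in the frame of bottle_block between 0.078 and 0.102 m and x of varnish in the frame of bottle_block between -0.012 and 0.012 m and z of varnish in the frame of bottle_block between 0.014 and 0.02 m))) and horizontal distance between coverslips_b and coverslips_a below 0.01 m and z of coverslips_b in the frame of bottle_block between 0.028 and 0.034 m and angle between each of stain_bottle, mountant, varnish, coverslips_a, coverslips_b's own z axis and vertical below 0.12 rad and linear speed of each of stain_bottle, mountant, varnish, coverslips_a, coverslips_b below 0.02 m/s and angular speed of each of stain_bottle, mountant, varnish, coverslips_a, coverslips_b below 0.3 rad/s); the robot touches nothing.
It fails at once if a bottle falls over (tilts beyond 0.7 rad) (angle between any of stain_bottle, mountant, varnish's own z axis and vertical above 0.7 rad).
It fails at once if the slide tray or the slide box is shifted by more than 20 mm (distance of any of slide_tray, slide_box from where it was at the start of the episode above 0.02 m).
It also fails if it takes over 109 s, if anything falls off the work surface, if the arm or the gripper's body presses on something with over 40 N, if the wrist force passes 120 N, or if a joint passes its speed limit or range.

## Robot

A 7-joint arm with a two-finger parallel gripper is mounted at the origin on a cart in front of the work surface, level with it; the furniture and walls round the work are solid. World frame = base frame: x ahead of the robot, y to its left, z up, the work surface at z = 0. Lengths are in m, angles in rad, forces in N, time in s.
With the tool pointing down it reaches from about 0.425 to 0.825 m from the base axis. Payload 3.6 kg.
Tool frame: the origin (TCP) lies midway between the tips of the shut fingers; the grasp point (between the pads) lies 19 mm behind it; z points along the fingers, y is the line along which they close (so a half turn about z gives the same grasp; the last joint's range is limited). The gripper opens to 93 mm and grips with 3 to 60 N. Pads are 15 mm wide; open, the fingers measure 128 mm over their backs; the gripper's body (75 mm by 188 mm) begins 65 mm behind the grasp point.
Start: joints at [-0.026, 0.615, -0.013, 1.423, 0.008, 1.103, -0.04], TCP at [0.65, 0, 0.219] pointing down, gripper open.
Joint ranges: [-3.12, 3.12], [-0.3, 2.06], [-1.34, 1.32], [0.26, 2.42], [-1.36, 4.5], [0.01, 1.98], [-2.84, 2.84]. Speed limits (rad/s): [2.79, 2.79, 3.14, 3.14, 3.14, 3.14, 3.14].

## Interface

Orientations are given as a rotation vector (axis times angle).
In Python, from station import observe, capture, finish_job gives the robot as it stands.
- The arm moves only by the tool drive_tool, never from a script. Its argument "targets" is a list of rows, each an object with "gripper": the opening, from 0 (shut) to 1 (fully open); "slide": the shift along the tool's x, y, z each as a share of 150 mm, from -1 to 1, a list of three; "spin": the turn about the tool's z as a share of 180 degrees, from -1 to 1. In form: [{"gripper": gripper, "slide": [x, y, z], "spin": spin}, ...]. A call has 1 to 8 rows; each row shifts and turns the commanded pose from where the row before left it, along the tool's axes as they then stand; what a row does not reach is not made up. A row lasts 1/10 s, in which the tool goes at most 50 mm and 8.59 degrees, less where a joint would pass 70% of its speed; a pose out of reach is approached as far as the arm can. A call with a number of a shift or a turn outside -1 to 1 is refused whole. A call with a gripper value outside its range is refused whole. The fingers move at their own pace and stop on an object; "newtons" is the grip in N (left out, the last holds). Time passes only in rows, so rows that do not move let the fingers close. It gives the time, the measured TCP pose, the force, the opening and the grip force at its end, in the units of the state.
- observe(): the state, without advancing time (a new reading comes with each control period).
- capture(name): name is "scene" or "side" or "wrist"; returns a dict with "color" (400x640x3 uint8, red, green, blue), "z_map" (400x640 float32, m along the optical axis (not along the pixel's ray), 0 where there is no reading), "intrinsics" (3x3 intrinsics, pixels), "pose" (4x4, takes a point from camera to world coordinates). Camera axes: x right, y up, looking along -z (the intrinsics and any distortion apply to the point x, -y, -z); pixel columns grow to the right and rows downward; lengths in m; the calibration is good to about 2 mm. A picture is of the moment at which its call begins.
- finish_job(): hands the job in; it is judged then, once.
The state is a dict: "time_s": time; "q": joint angles; "qvel": joint speeds; "joint_torque": joint torques, N m; "position": TCP position; "tcp_rot": TCP orientation; "contact_force": force on the tool from outside, world axes, zero at the start; "wrist_torque": the same for the moment, N m; "width": finger opening in m; "finger_force": force on a finger pad.
Only numpy, scipy, OpenCV 4.12 (cv2) and the standard library are available. Lean on these libraries where they do the work, as an engineer would, in place of code of your own. Each camera call takes 0.05 s, during which the arm holds its last target. There are 200 camera calls.

## Working session

There is one attempt and no reset: what is moved stays moved. The work goes in short steps, Python scripts to look and compute and a tool call to move; the robot and the scene stay as the last step left them, time stands still between calls to the robot, and variables do not carry over. Pictures are saved under pics/ and viewed, at most 14 in all, crops included, and the job is handed in when it is done.

Besides the shell and the picture viewer there is one more tool, called after ">>>" as name(argument=value, ...) on one line, values as JSON. drive_tool: Moves the arm, as the interface text tells. Shift numbers are shares of 150 mm and turn numbers shares of 180 degrees, none past 1 either way. Its arguments: {"type":"object","properties":{"targets":{"type":"array","items":{"type":"object","properties":{"gripper":{"type":"number"},"slide":{"type":"array","items":{"type":"number"}},"spin":{"type":"number"}}}},"newtons":{"type":"number"}},"required":["targets"]}

```bash
mkdir -p pics; ls
cat > h.py <<'E'
import numpy as np, cv2
from station import observe, capture, finish_job
def snap(n,f):
    c=capture(n); cv2.imwrite(f'pics/{f}.png',c['color'][:,:,::-1]); np.savez(f'pics/{f}.npz',**c); return c
def world(c):
    z=c['z_map'];K=c['intrinsics'];v,u=np.mgrid[:z.shape[0],:z.shape[1]]
    p=np.stack([(u-K[0,2])/K[0,0]*z,-(v-K[1,2])/K[1,1]*z,-z],-1)
    P=c['pose']; w=p@P[:3,:3].T+P[:3,3]; w[z==0]=np.nan; return w
E
python3 - <<'E'
from h import *
print(observe())
for n in('scene','side','wrist'):
    c=snap(n,n+'0'); print(n,c['pose'].round(3).tolist(),c['intrinsics'].round(1).tolist(),[k for k in c])
E
```

```text
pics
{'time_s': 0.0, 'q': array([-0.02653084,  0.61589613, -0.0125945 ,  1.42489652,  0.00810428,
        1.10339613, -0.04042977]), 'qvel': array([ 6.08005730e-05, -7.42039174e-05, -8.84441433e-04,  6.22672252e-04,
        2.68303585e-03,  4.88318960e-05, -9.80782900e-04]), 'joint_torque': array([ 5.37042069e-04, -4.58937871e+01,  2.08912762e-01, -1.65743172e+01,
       -6.11085235e-02,  2.03703978e-02,  2.53581929e-04]), 'position': array([6.49206574e-01, 1.55805465e-05, 2.17497019e-01]), 'tcp_rot': array([-2.22013714, -2.22025179,  0.00288439]), 'contact_force': array([-0.46730722,  0.06600897,  0.60214881]), 'wrist_torque': array([ 0.0086555 , -0.00710496,  0.02276678]), 'finger_force': 0.0, 'width': 0.09323271360030015}
scene [[-0.564, 0.463, -0.683, -0.044], [-0.826, -0.318, 0.466, 0.396], [-0.001, 0.827, 0.562, 0.522], [0.0, 0.0, 0.0, 1.0]] [[449.4, 0.0, 325.2], [0.0, 449.4, 200.1], [0.0, 0.0, 1.0]] ['color', 'z_map', 'intrinsics', 'pose']
side [[0.919, 0.244, -0.31, 0.249], [-0.394, 0.58, -0.713, -0.607], [0.005, 0.777, 0.629, 0.565], [0.0, 0.0, 0.0, 1.0]] [[374.7, 0.0, 317.9], [0.0, 374.7, 198.5], [0.0, 0.0, 1.0]] ['color', 'z_map', 'intrinsics', 'pose']
wrist [[1.0, -0.001, 0.003, 0.649], [0.0, 0.955, 0.295, 0.082], [-0.003, -0.295, 0.955, 0.384], [0.0, 0.0, 0.0, 1.0]] [[306.4, 0.0, 320.2], [0.0, 306.4, 204.9], [0.0, 0.0, 1.0]] ['color', 'z_map', 'intrinsics', 'pose']
```

View pics/scene0.png

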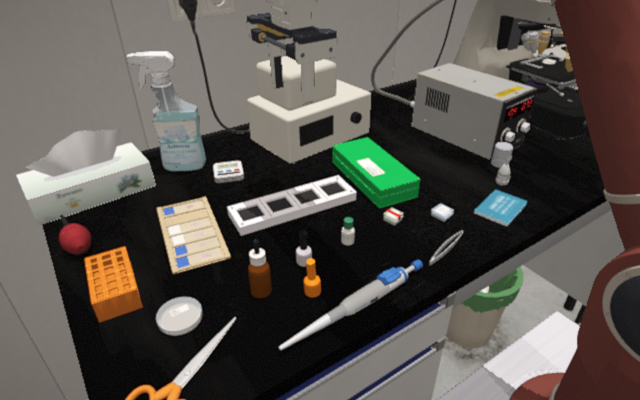

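View pics/side0.png

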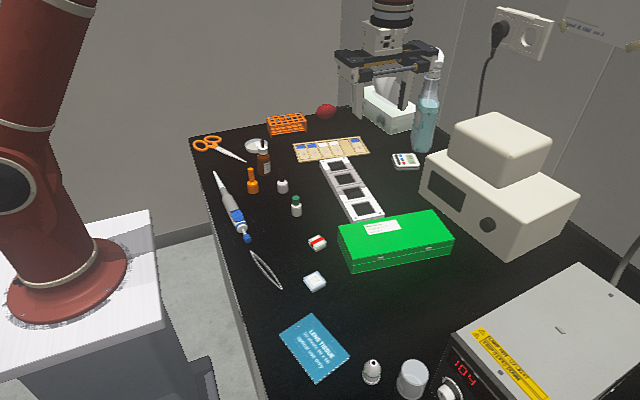

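View pics/wrist0.png

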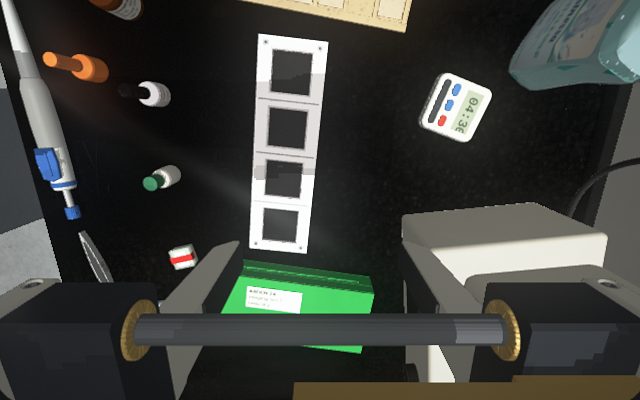

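The stain bottle (scene 259,280), varnish with the black cap (304,250), orange look-alike (312,280), mountant (348,232), box b with red tape (394,216), box a in pale blue (442,212), block (293,204), tray (+y) and green box (-y) are all in view.

```bash
cat > m.py <<'E'
from h import *
from scipy import ndimage as nd
import sys
t=sys.argv[1]
P=[];C=[]
for n in('scene','side','wrist'):
    c=dict(np.load(f'pics/{n}{t}.npz')); w=world(c); 
    # table height check
    m=(abs(w[...,2])<.004)&(w[...,0]>.4)&(w[...,0]<.8)&(abs(w[...,1])<.4); print(n,'table z',np.median(w[m][:,2]).round(4))
    m=(w[...,2]>.006)&(w[...,2]<.13)&(w[...,0]>.33)&(w[...,0]<.72)&(abs(w[...,1])<.45)
    if n=='wrist': m&=(w[...,1]>-.1)
    for s in [None]:
        g=np.zeros((400,460),bool); ww=w[m]; ix=((ww[:,0]-.33)*1000).astype(int).clip(0,399); iy=((ww[:,1]+.45)*500).astype(int).clip(0,459)
        g=np.zeros((400,460)); g[ix,iy]=1; g=nd.binary_closing(np.pad(g[::2],3),iterations=1)[3:-3,3:-3]
        l,k=nd.label(g,np.ones((3,3))); lab=l[(ix//2),iy]; col=c['color'][m]; uv=np.argwhere(m)
        for i in range(1,k+1):
            q=lab==i
            if q.sum()<40: continue
            a=ww[q]; print(n,i,q.sum(),'min',a.min(0).round(3),'max',a.max(0).round(3),'med',np.median(a,0).round(3),col[q].mean(0).astype(int),'uv',uv[q].mean(0).astype(int)[::-1])
E
python3 m.py 0
```

```text
scene table z -0.0011
scene 11 45 min [0.33  0.003 0.025] max [0.338 0.028 0.029] med [0.334 0.017 0.028] [ 76 133 200] uv [389 271]
scene 21 385 min [0.33  0.36  0.006] max [0.368 0.417 0.011] med [0.346 0.383 0.008] [237 152  62] uv [157 391]
scene 118 406 min [0.376 0.115 0.006] max [0.401 0.14  0.066] med [0.384 0.131 0.027] [180 103  25] uv [311 279]
scene 148 143 min [ 0.4   -0.212  0.006] max [ 0.432 -0.178  0.016] med [ 0.412 -0.188  0.013] [206 210 213] uv [442 212]
scene 155 191 min [ 0.414 -0.398  0.006] max [ 0.439 -0.375  0.046] med [ 0.423 -0.383  0.026] [140 137 133] uv [503 174]
scene 157 881 min [0.42  0.178 0.006] max [0.451 0.209 0.102] med [0.429 0.196 0.049] [100  73  53] uv [258 271]
scene 158 1207 min [0.42  0.287 0.006] max [0.485 0.351 0.016] med [0.448 0.321 0.014] [203 199 194] uv [178 315]
scene 162 311 min [0.443 0.088 0.006] max [0.465 0.113 0.066] med [0.451 0.104 0.028] [110 102 101] uv [303 248]
scene 163 128 min [ 0.445 -0.12   0.006] max [ 0.473 -0.09   0.017] med [ 0.457 -0.101  0.015] [202 170 160] uv [392 215]
scene 164 255 min [ 0.445 -0.004  0.
[... 4208 characters left out ...]
131 142] uv [ 53 141]
wrist 3 1121 min [0.381 0.113 0.006] max [0.406 0.139 0.068] med [0.397 0.126 0.029] [158  92  48] uv [78 65]
wrist 4 626 min [0.432 0.176 0.006] max [0.457 0.194 0.056] med [0.449 0.179 0.033] [79 67 57] uv [120   7]
wrist 5 160 min [ 0.448 -0.1    0.006] max [ 0.478 -0.089  0.018] med [ 0.466 -0.095  0.016] [191 196 187] uv [181 250]
wrist 6 597 min [ 0.45  -0.006  0.006] max [0.472 0.017 0.052] med [0.465 0.007 0.031] [106 128 111] uv [161 177]
wrist 7 894 min [0.45  0.087 0.006] max [0.473 0.112 0.068] med [0.464 0.1   0.029] [101  98  97] uv [146  92]
wrist 8 13441 min [ 0.558 -0.094  0.007] max [0.657 0.159 0.025] med [0.608 0.05  0.021] [163 162 161] uv [285 139]
```

Run:
```python
from h import *
for n in('scene','side','wrist'):
    c=dict(np.load(f'pics/{n}0.npz')); w=world(c); X,Y,Z=w[...,0],w[...,1],w[...,2]
    def rect(m,nm):
        if m.sum()<30: return
        r=cv2.minAreaRect((w[m][:,:2]*1000).astype(np.float32)); print(n,nm,m.sum(),np.round(r[0],1),np.round(r[1],1),round(r[2],2),'z',w[m][:,2].mean().round(4))
    rect((Z>.018)&(Z<.027)&(X>.54)&(X<.67)&(Y>-.1)&(Y<.17),'block')
    rect((Z>.010)&(Z<.02)&(X>.39)&(X<.45)&(Y>-.22)&(Y<-.17),'a')
    rect((Z>.012)&(Z<.022)&(X>.44)&(X<.49)&(Y>-.13)&(Y<-.08),'b')
    for nm,x0,y0,r,z0,z1 in [('stain',.44,.191,.03,.06,.11),('mount',.46,.005,.02,.035,.056),('varn',.46,.098,.02,.035,.075)]:
        m=(abs(X-x0)<r)&(abs(Y-y0)<r)&(Z>z0)&(Z<z1)
        if m.sum(): print(n,nm,m.sum(),w[m].min(0).round(3),w[m].max(0).round(3))
    m=(Z>.08)&(Z<.5)&(X>.55)&(X<.9)&(Y>-.25)&(Y<.3)
    if n!='wrist':
        for y0 in np.arange(-.25,.3,.05):
            k=m&(Y>y0)&(Y<y0+.05)&((Z<.18))
            if k.sum()>10: print(n,'tall y',y0.round(2),'minx',np.percentile(X[k],1).round(3))
```

```text
scene block 1717 [604.   32.2] [249.6  78.9] 83.41 z 0.0205
scene a 172 [ 417.9 -194.5] [32.5 34.5] 7.5 z 0.0128
scene b 143 [ 461.1 -105.5] [30.6 28.4] 16.94 z 0.0148
scene stain 291 [0.426 0.181 0.06 ] [0.451 0.203 0.102]
scene mount 96 [ 0.448 -0.003  0.035] [0.466 0.014 0.051]
scene varn 132 [0.448 0.095 0.036] [0.463 0.107 0.066]
scene tall y -0.25 minx 0.758
scene tall y -0.2 minx 0.756
scene tall y -0.15 minx 0.75
scene tall y -0.1 minx 0.748
scene tall y -0.05 minx 0.75
scene tall y 0.1 minx 0.855
scene tall y 0.15 minx 0.864
scene tall y 0.25 minx 0.897
side block 1162 [606.5  32.3] [251.5  75.1] 83.86 z 0.0202
side a 241 [ 420.  -195.2] [31.3 32.8] 8.88 z 0.0125
side b 140 [ 464.  -107.5] [29.9 27.4] 14.91 z 0.0145
side stain 108 [0.43  0.178 0.06 ] [0.452 0.202 0.101]
side mount 58 [ 0.45  -0.005  0.035] [0.466 0.011 0.049]
side varn 66 [0.451 0.092 0.035] [0.464 0.106 0.066]
side tall y -0.25 minx 0.767
side tall y -0.2 minx 0.759
side tall y -0.15 minx 0.753
side tall y -0.1 minx 0.751
side tall y -0.05 minx 0.752
side tall y 0.1 minx 0.859
side tall y 0.15 minx 0.868
wrist block 8641 [606.5  32. ] [249.1  74.2] 83.83 z 0.0217
wrist b 440 [ 464.1 -105.9] [30.1 27.7] 13.3 z 0.0161
wrist mount 272 [ 0.45  -0.004  0.035] [0.467 0.012 0.052]
wrist varn 382 [0.45  0.094 0.035] [0.466 0.107 0.068]
```

>>> drive_tool(targets=[{"gripper": 0.75, "slide": [0, 0, 0], "spin": 0.0344}, {"gripper": 0.75, "slide": [0.159, -0.218, 0], "spin": 0}, {"gripper": 0.75, "slide": [0.159, -0.218, 0], "spin": 0}, {"gripper": 0.75, "slide": [0.159, -0.218, 0], "spin": 0}, {"gripper": 0.75, "slide": [0.159, -0.218, 0], "spin": 0}, {"gripper": 0.75, "slide": [0.159, -0.218, 0], "spin": 0}, {"gripper": 0.75, "slide": [0.159, -0.218, 0], "spin": 0}, {"gripper": 0.75, "slide": [0.159, -0.218, 0], "spin": 0}], newtons=15)

```text
time_s: 0.95
position: [0.4389, 0.1916, 0.2186]
tcp_rot: [-2.338, -2.098, 0.0]
contact_force: [1.0, 0.4, 0.5]
width: 0.07
finger_force: 0.0
```

>>> drive_tool(targets=[{"gripper": 0.75, "slide": [0, 0, 0], "spin": 0}, {"gripper": 0.75, "slide": [0, 0, 0], "spin": 0}])

```text
time_s: 1.15
position: [0.44, 0.1911, 0.2188]
tcp_rot: [2.336, 2.101, 0.0]
contact_force: [0.1, -0.6, 0.4]
width: 0.0695
finger_force: 0.0
```

```bash
cat > near.py <<'E'
from h import *
import sys
x0,y0,r,z0,z1=map(float,sys.argv[1:6]); o=observe()
w=world(capture('wrist')); X,Y,Z=w[...,0],w[...,1],w[...,2]
m=(abs(X-x0)<r)&(abs(Y-y0)<r)&(Z>z0)&(Z<z1)
print(o['position'].round(4),m.sum(), w[m].min(0).round(4) if m.any() else 0, w[m].max(0).round(4) if m.any() else 0)
if m.any(): print([np.round(v,1) for v in cv2.minAreaRect((w[m][:,:2]*1000).astype(np.float32))])
E
python3 near.py .44 .191 .03 .006 .048;python3 near.py .44 .191 .03 .055 .115
```

```text
[0.44   0.1911 0.2188] 196 [0.4241 0.1837 0.006 ] [0.457  0.2096 0.0479]
[array([438.3, 199.2]), array([32.6, 21.1]), np.float64(20.6)]
[0.441  0.1901 0.2187] 498 [0.4272 0.1803 0.055 ] [0.4535 0.2044 0.104 ]
[array([441.6, 192.7]), array([23. , 25.1]), np.float64(45.6)]
```

>>> drive_tool(targets=[{"gripper": 0.75, "slide": [0.01, 0, 0.26], "spin": 0}, {"gripper": 0.75, "slide": [0, 0, 0.26], "spin": 0}, {"gripper": 0.75, "slide": [0, 0, 0.26], "spin": 0}, {"gripper": 0.75, "slide": [0, 0, 0.25], "spin": 0}, {"gripper": 0.75, "slide": [0, 0, 0.18], "spin": 0}, {"gripper": 0.75, "slide": [0, 0, 0.08], "spin": 0}, {"gripper": 0.75, "slide": [0, 0, 0], "spin": 0}])

```text
time_s: 1.95
position: [0.4407, 0.1908, 0.0238]
tcp_rot: [-2.34, -2.096, 0.005]
contact_force: [-0.0, -0.0, -0.4]
width: 0.0698
finger_force: 0.0
```

>>> drive_tool(targets=[{"gripper": 0.2, "slide": [0, 0, 0], "spin": 0}, {"gripper": 0.2, "slide": [0, 0, 0], "spin": 0}, {"gripper": 0.2, "slide": [0, 0, 0], "spin": 0}, {"gripper": 0.2, "slide": [0, 0, 0], "spin": 0}, {"gripper": 0.2, "slide": [0, 0, 0], "spin": 0}, {"gripper": 0.2, "slide": [0, 0, 0], "spin": 0}])

```text
time_s: 2.55
position: [0.4407, 0.1924, 0.0257]
tcp_rot: [2.338, 2.098, 0.001]
contact_force: [-0.5, -0.1, 4.2]
width: 0.0325
finger_force: 14.9
```

>>> drive_tool(targets=[{"gripper": 0.2, "slide": [0, 0, -0.1], "spin": 0}, {"gripper": 0.2, "slide": [0, 0, -0.15], "spin": 0}, {"gripper": 0.2, "slide": [0, 0, -0.15], "spin": 0}, {"gripper": 0.2, "slide": [-0.028, 0.1, 0], "spin": 0}, {"gripper": 0.2, "slide": [-0.057, 0.202, 0], "spin": 0}, {"gripper": 0.2, "slide": [-0.057, 0.202, 0], "spin": 0}, {"gripper": 0.2, "slide": [-0.057, 0.202, 0], "spin": 0}, {"gripper": 0.2, "slide": [-0.057, 0.202, 0], "spin": 0}])

```text
time_s: 3.35
position: [0.5732, 0.1377, 0.0839]
tcp_rot: [-2.339, -2.097, 0.002]
contact_force: [0.5, 1.4, -1.0]
width: 0.0322
finger_force: 14.8
```

>>> drive_tool(targets=[{"gripper": 0.2, "slide": [-0.057, 0.202, 0], "spin": 0}, {"gripper": 0.2, "slide": [-0.028, 0.1, 0], "spin": 0}, {"gripper": 0.2, "slide": [0, 0, 0], "spin": 0}, {"gripper": 0.2, "slide": [0, 0, 0], "spin": 0}])

```text
time_s: 3.75
position: [0.6145, 0.1214, 0.0838]
tcp_rot: [-2.337, -2.097, 0.004]
contact_force: [0.1, 0.4, -0.1]
width: 0.0322
finger_force: 14.8
```

```bash
python3 -c "
from h import *
print(observe()['position'])
c=snap('wrist','wrist1');w=world(c);X,Y,Z=w[...,0],w[...,1],w[...,2]
m=(Z>.018)&(Z<.027)&(X>.54)&(X<.67)&(Y>-.1)&(Y<.17)
print(cv2.minAreaRect((w[m][:,:2]*1000).astype(np.float32)),Z[m].mean())"
```

```text
[0.6145249  0.121381   0.08377208]
((609.1987915039062, 55.084510803222656), (202.6651153564453, 74.28913879394531), 83.8646011352539) 0.021881362386819356
```

View pics/wrist1.png

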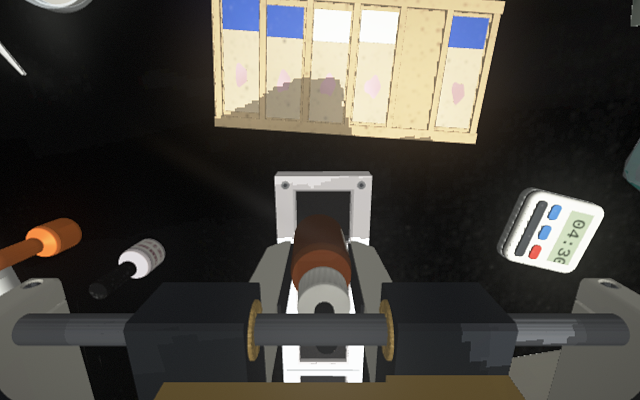

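>>> drive_tool(targets=[{"gripper": 0.2, "slide": [0, 0.009, 0.08], "spin": 0}, {"gripper": 0.2, "slide": [0, 0, 0.1], "spin": 0}, {"gripper": 0.2, "slide": [0, 0, 0.06], "spin": 0}, {"gripper": 0.2, "slide": [0, 0, 0.03], "spin": 0}, {"gripper": 0.2, "slide": [0, 0, 0], "spin": 0}, {"gripper": 0.2, "slide": [0, 0, 0], "spin": 0}])

```text
time_s: 4.4
position: [0.6171, 0.1217, 0.0447]
tcp_rot: [2.338, 2.098, 0.001]
contact_force: [-0.4, -0.6, -0.3]
width: 0.0322
finger_force: 14.9
```

>>> drive_tool(targets=[{"gripper": 0.2, "slide": [0, 0, 0.01], "spin": 0}, {"gripper": 0.2, "slide": [0, 0, 0], "spin": 0}])

```text
time_s: 4.6
position: [0.617, 0.1216, 0.0433]
tcp_rot: [2.338, 2.098, 0.001]
contact_force: [-0.6, -0.0, -0.3]
width: 0.0318
finger_force: 14.9
```

>>> drive_tool(targets=[{"gripper": 0.7, "slide": [0, 0, 0], "spin": 0}, {"gripper": 0.7, "slide": [0, 0, 0], "spin": 0}, {"gripper": 0.7, "slide": [0, 0, 0], "spin": 0}, {"gripper": 0.7, "slide": [0, 0, -0.1], "spin": 0}, {"gripper": 0.7, "slide": [0, 0, -0.2], "spin": 0}, {"gripper": 0.7, "slide": [0, 0, -0.25], "spin": 0}, {"gripper": 0.7, "slide": [0, 0, -0.2], "spin": 0}, {"gripper": 0.7, "slide": [0, 0, 0], "spin": 0}])

```text
time_s: 5.4
position: [0.6205, 0.1224, 0.1622]
tcp_rot: [2.334, 2.094, 0.017]
contact_force: [-0.0, -0.7, 0.3]
width: 0.065
finger_force: 0.0
```

>>> drive_tool(targets=[{"gripper": 0.7, "slide": [-0.177, -0.191, 0], "spin": 0}, {"gripper": 0.7, "slide": [-0.177, -0.191, 0], "spin": 0}, {"gripper": 0.7, "slide": [-0.177, -0.191, 0], "spin": 0}, {"gripper": 0.7, "slide": [-0.177, -0.191, 0], "spin": 0}, {"gripper": 0.7, "slide": [-0.177, -0.191, 0], "spin": 0}, {"gripper": 0.7, "slide": [0, 0, 0], "spin": 0}, {"gripper": 0.7, "slide": [0, 0, 0], "spin": 0}])

```text
time_s: 6.1
position: [0.46, 0.0047, 0.1562]
tcp_rot: [2.339, 2.096, 0.001]
contact_force: [0.8, 0.4, -0.0]
width: 0.0651
finger_force: 0.0
```

```bash
python3 near.py .459 .005 .02 .036 .06; python3 near.py .459 .005 .02 .006 .03; python3 near.py .616 .122 .03 .03 .06;python3 near.py .616 .122 .03 .07 .14
```

```text
[0.46   0.0047 0.1562] 288 [ 0.4519 -0.0029  0.036 ] [0.4677 0.0132 0.0514]
[array([459.8,   5.5]), array([15.7, 15.5]), np.float64(39.4)]
[0.461  0.0055 0.1561] 212 [ 0.4486 -0.0014  0.0062] [0.4716 0.0173 0.03  ]
[array([460.3,   8.7]), array([17.2, 22.6]), np.float64(80.3)]
[0.4614 0.0059 0.156 ] 803 [0.5993 0.105  0.0301] [0.6177 0.1376 0.0599]
[array([607.1, 119.9]), array([15.3, 33.2]), np.float64(10.7)]
[0.4615 0.0061 0.1559] 2255 [0.6019 0.1077 0.07  ] [0.6301 0.1365 0.1202]
[array([615.5, 121.5]), array([27.2, 28.5]), np.float64(10.6)]
```

>>> drive_tool(targets=[{"gripper": 0.7, "slide": [0, 0, 0.26], "spin": 0}, {"gripper": 0.7, "slide": [0, 0, 0.26], "spin": 0}, {"gripper": 0.7, "slide": [0, 0, 0.26], "spin": 0}, {"gripper": 0.7, "slide": [0, 0, 0.13], "spin": 0}, {"gripper": 0.7, "slide": [0, 0, 0.07], "spin": 0}, {"gripper": 0.7, "slide": [0, 0, 0], "spin": 0}, {"gripper": 0.7, "slide": [0, 0, 0], "spin": 0}])

```text
time_s: 7.0
position: [0.461, 0.0054, 0.0091]
tcp_rot: [2.337, 2.098, 0.002]
contact_force: [1.0, -0.3, 0.7]
width: 0.0651
finger_force: 0.0
```

>>> drive_tool(targets=[{"gripper": 0.1, "slide": [0, 0, 0], "spin": 0}, {"gripper": 0.1, "slide": [0, 0, 0], "spin": 0}, {"gripper": 0.1, "slide": [0, 0, 0], "spin": 0}, {"gripper": 0.1, "slide": [0, 0, 0], "spin": 0}, {"gripper": 0.1, "slide": [0, 0, 0], "spin": 0}, {"gripper": 0.1, "slide": [0, 0, 0], "spin": 0}, {"gripper": 0.1, "slide": [0, 0, 0], "spin": 0}])

```text
time_s: 7.7
position: [0.4601, 0.005, 0.0087]
tcp_rot: [2.338, 2.098, 0.0]
contact_force: [0.8, 0.3, 0.7]
width: 0.0223
finger_force: 15.0
```

>>> drive_tool(targets=[{"gripper": 0.1, "slide": [0, 0, -0.1], "spin": 0}, {"gripper": 0.1, "slide": [0, 0, -0.15], "spin": 0}, {"gripper": 0.1, "slide": [0, 0, -0.15], "spin": 0}, {"gripper": 0.1, "slide": [0.048, 0.095, 0], "spin": 0}, {"gripper": 0.1, "slide": [0.096, 0.19, 0], "spin": 0}, {"gripper": 0.1, "slide": [0.096, 0.19, 0], "spin": 0}, {"gripper": 0.1, "slide": [0.096, 0.19, 0], "spin": 0}, {"gripper": 0.1, "slide": [0.096, 0.19, 0], "spin": 0}])

```text
time_s: 8.5
position: [0.5953, 0.0561, 0.0684]
tcp_rot: [-2.338, -2.098, 0.001]
contact_force: [0.2, -0.1, -0.2]
width: 0.022
finger_force: 15.0
```

>>> drive_tool(targets=[{"gripper": 0.1, "slide": [0.048, 0.095, 0], "spin": 0}, {"gripper": 0.1, "slide": [0, 0, 0], "spin": 0}, {"gripper": 0.1, "slide": [0, 0, 0], "spin": 0}, {"gripper": 0.1, "slide": [0, 0, 0], "spin": 0}])

```text
time_s: 8.9
position: [0.6078, 0.0604, 0.0683]
tcp_rot: [-2.338, -2.097, 0.004]
contact_force: [-0.9, -0.2, -0.8]
width: 0.0221
finger_force: 15.0
```

>>> drive_tool(targets=[{"gripper": 0.1, "slide": [0.007, 0.006, 0.1], "spin": 0}, {"gripper": 0.1, "slide": [0, 0, 0.1], "spin": 0}, {"gripper": 0.1, "slide": [0, 0, 0.05], "spin": 0}, {"gripper": 0.1, "slide": [0, 0, 0.03], "spin": 0}, {"gripper": 0.1, "slide": [0, 0, 0], "spin": 0}, {"gripper": 0.1, "slide": [0, 0, 0], "spin": 0}])

```text
time_s: 9.5
position: [0.6106, 0.0622, 0.0264]
tcp_rot: [-2.338, -2.098, -0.0]
contact_force: [-0.2, 0.1, -1.2]
width: 0.0222
finger_force: 15.0
```

>>> drive_tool(targets=[{"gripper": 0.6, "slide": [0, 0, 0], "spin": 0}, {"gripper": 0.6, "slide": [0, 0, 0], "spin": 0}, {"gripper": 0.6, "slide": [0, 0, 0], "spin": 0}, {"gripper": 0.6, "slide": [0, 0, -0.1], "spin": 0}, {"gripper": 0.6, "slide": [0, 0, -0.25], "spin": 0}, {"gripper": 0.6, "slide": [0, 0, -0.25], "spin": 0}, {"gripper": 0.6, "slide": [0, 0, -0.25], "spin": 0}, {"gripper": 0.6, "slide": [0, 0, 0], "spin": 0}])

```text
time_s: 10.3
position: [0.6148, 0.0628, 0.1615]
tcp_rot: [2.333, 2.093, 0.018]
contact_force: [0.4, -0.0, 0.6]
width: 0.0555
finger_force: 0.0
```

>>> drive_tool(targets=[{"gripper": 0.6, "slide": [0.028, -0.204, 0], "spin": 0}, {"gripper": 0.6, "slide": [0.028, -0.204, 0], "spin": 0}, {"gripper": 0.6, "slide": [0.028, -0.204, 0], "spin": 0}, {"gripper": 0.6, "slide": [0.028, -0.204, 0], "spin": 0}, {"gripper": 0.6, "slide": [0.028, -0.204, 0], "spin": 0}, {"gripper": 0.6, "slide": [0, 0, 0], "spin": 0}, {"gripper": 0.6, "slide": [0, 0, 0], "spin": 0}])

```text
time_s: 11.0
position: [0.4608, 0.0998, 0.1547]
tcp_rot: [2.337, 2.099, 0.002]
contact_force: [0.4, -0.5, -0.4]
width: 0.0557
finger_force: 0.0
```

```bash
python3 near.py .459 .098 .02 .036 .075; python3 near.py .459 .098 .02 .006 .03; python3 near.py .61 .062 .02 .055 .08; python3 -c "
from h import *
c=snap('wrist','w2');i=c['color'][100:330,120:520,::-1];cv2.imwrite('pics/w2c.png',cv2.resize(i,None,fx=2,fy=2))"
```

```text
[0.4608 0.0998 0.1547] 275 [0.4508 0.0951 0.0364] [0.4645 0.1075 0.0681]
[array([457.5, 101.4]), array([13. , 12.6]), np.float64(40.7)]
[0.4617 0.0995 0.1547] 390 [0.446  0.0886 0.006 ] [0.4722 0.113  0.03  ]
[array([459.3, 101.8]), array([22.7, 25.6]), np.float64(72.2)]
[0.462  0.0993 0.1545] 380 [0.6014 0.0547 0.0551] [0.6173 0.0709 0.0683]
[array([609.3,  62.6]), array([15.9, 16. ]), np.float64(38.8)]
```

View pics/w2c.png

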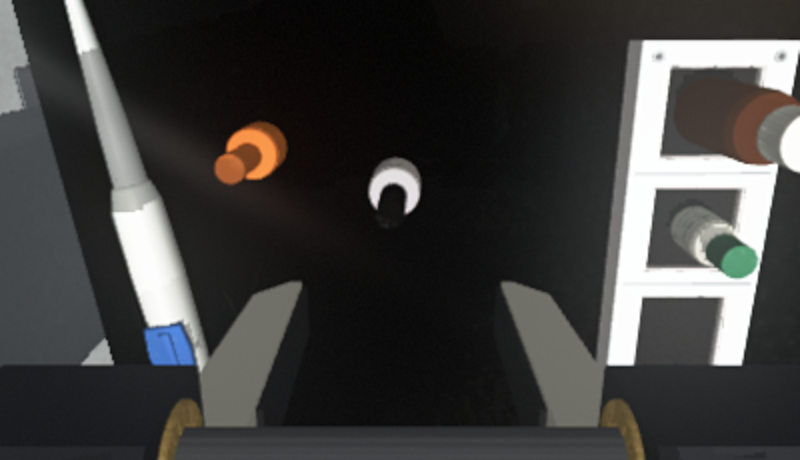

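The crop shows the black-capped varnish at (395,190) between the fingers. The orange look-alike is off to the left at (255,155), and the stain and mountant stand in their seats.

>>> drive_tool(targets=[{"gripper": 0.6, "slide": [0.007, -0.01, 0.26], "spin": 0}, {"gripper": 0.6, "slide": [0, 0, 0.26], "spin": 0}, {"gripper": 0.6, "slide": [0, 0, 0.26], "spin": 0}, {"gripper": 0.6, "slide": [0, 0, 0.13], "spin": 0}, {"gripper": 0.6, "slide": [0, 0, 0.07], "spin": 0}, {"gripper": 0.6, "slide": [0, 0, 0], "spin": 0}, {"gripper": 0.6, "slide": [0, 0, 0], "spin": 0}])

```text
time_s: 11.9
position: [0.4603, 0.1009, 0.0077]
tcp_rot: [2.338, 2.097, 0.002]
contact_force: [-0.5, 0.1, -0.5]
width: 0.0557
finger_force: 0.0
```

>>> drive_tool(targets=[{"gripper": 0.1, "slide": [0, 0, 0], "spin": 0}, {"gripper": 0.1, "slide": [0, 0, 0], "spin": 0}, {"gripper": 0.1, "slide": [0, 0, 0], "spin": 0}, {"gripper": 0.1, "slide": [0, 0, 0], "spin": 0}, {"gripper": 0.1, "slide": [0, 0, 0], "spin": 0}, {"gripper": 0.1, "slide": [0, 0, 0], "spin": 0}])

```text
time_s: 12.5
position: [0.4595, 0.1009, 0.0075]
tcp_rot: [2.338, 2.098, 0.001]
contact_force: [-1.0, -0.1, 3.8]
width: 0.0252
finger_force: 15.0
```

>>> drive_tool(targets=[{"gripper": 0.1, "slide": [0, 0, -0.1], "spin": 0}, {"gripper": 0.1, "slide": [0, 0, -0.25], "spin": 0}, {"gripper": 0.1, "slide": [0, 0, -0.25], "spin": 0}, {"gripper": 0.1, "slide": [-0.079, 0.085, 0], "spin": 0}, {"gripper": 0.1, "slide": [-0.158, 0.17, 0], "spin": 0}, {"gripper": 0.1, "slide": [-0.158, 0.17, 0], "spin": 0}, {"gripper": 0.1, "slide": [-0.158, 0.17, 0], "spin": 0}, {"gripper": 0.1, "slide": [-0.158, 0.17, 0], "spin": 0}])

```text
time_s: 13.3
position: [0.5623, -0.0187, 0.0969]
tcp_rot: [-2.338, -2.098, 0.001]
contact_force: [0.6, -0.1, -0.4]
width: 0.0254
finger_force: 15.0
```

>>> drive_tool(targets=[{"gripper": 0.1, "slide": [-0.158, 0.17, 0], "spin": 0}, {"gripper": 0.1, "slide": [-0.079, 0.085, 0], "spin": 0}, {"gripper": 0.1, "slide": [0, 0, 0], "spin": 0}, {"gripper": 0.1, "slide": [0, 0, 0], "spin": 0}, {"gripper": 0.1, "slide": [0, 0, 0], "spin": 0}])

```text
time_s: 13.8
position: [0.5949, -0.055, 0.0969]
tcp_rot: [-2.334, -2.099, 0.001]
contact_force: [-0.0, 0.3, -1.1]
width: 0.0252
finger_force: 15.0
```

>>> drive_tool(targets=[{"gripper": 0.1, "slide": [-0.014, 0.011, 0.2], "spin": 0}, {"gripper": 0.1, "slide": [0, 0, 0.15], "spin": 0}, {"gripper": 0.1, "slide": [0, 0, 0.08], "spin": 0}, {"gripper": 0.1, "slide": [0, 0, 0.04], "spin": 0}, {"gripper": 0.1, "slide": [0, 0, 0], "spin": 0}, {"gripper": 0.1, "slide": [0, 0, 0], "spin": 0}])

```text
time_s: 14.4
position: [0.5982, -0.059, 0.0275]
tcp_rot: [2.337, 2.098, 0.002]
contact_force: [-0.8, 0.1, 0.3]
width: 0.0252
finger_force: 15.0
```

>>> drive_tool(targets=[{"gripper": 0.1, "slide": [0.006, -0.004, 0.012], "spin": 0}, {"gripper": 0.1, "slide": [0, 0, 0], "spin": 0}, {"gripper": 0.6, "slide": [0, 0, 0], "spin": 0}, {"gripper": 0.6, "slide": [0, 0, 0], "spin": 0}, {"gripper": 0.6, "slide": [0, 0, 0], "spin": 0}, {"gripper": 0.6, "slide": [0, 0, -0.1], "spin": 0}, {"gripper": 0.6, "slide": [0, 0, -0.25], "spin": 0}, {"gripper": 0.6, "slide": [0, 0, -0.25], "spin": 0}])

```text
time_s: 15.2
position: [0.5966, -0.0583, 0.1162]
tcp_rot: [-2.337, -2.098, 0.001]
contact_force: [1.2, 0.1, -0.1]
width: 0.0556
finger_force: 0.0
```

>>> drive_tool(targets=[{"gripper": 0.6, "slide": [0, 0, -0.2], "spin": 0}, {"gripper": 0.6, "slide": [-0.173, -0.18, 0], "spin": 0}, {"gripper": 0.6, "slide": [-0.173, -0.18, 0], "spin": 0}, {"gripper": 0.6, "slide": [-0.173, -0.18, 0], "spin": 0}, {"gripper": 0.6, "slide": [-0.173, -0.18, 0], "spin": 0}, {"gripper": 0.6, "slide": [-0.173, -0.18, 0], "spin": 0}, {"gripper": 0.6, "slide": [-0.173, -0.18, 0], "spin": 0}, {"gripper": 0.6, "slide": [0, 0, 0], "spin": -0.0395}])

```text
time_s: 16.0
position: [0.4144, -0.1996, 0.1458]
tcp_rot: [-2.209, -2.233, 0.007]
contact_force: [1.3, 0.2, 0.1]
width: 0.0558
finger_force: 0.0
```

>>> drive_tool(targets=[{"gripper": 0.6, "slide": [0, 0, 0], "spin": -0.0395}, {"gripper": 0.6, "slide": [0, 0, 0], "spin": 0}, {"gripper": 0.6, "slide": [0, 0, 0], "spin": 0}])

```text
time_s: 16.3
position: [0.4195, -0.1958, 0.1456]
tcp_rot: [2.063, 2.368, 0.001]
contact_force: [-0.1, 0.3, 0.3]
width: 0.0557
finger_force: 0.0
```

```bash
python3 near.py .419 -.195 .028 .011 .022; python3 near.py .463 -.1065 .024 .012 .024; python3 near.py .5965 -.0573 .02 .06 .1;  python3 -c "
from h import *
c=snap('wrist','w3')"
```

```text
[ 0.4195 -0.1958  0.1456] 952 [ 0.403  -0.2125  0.011 ] [ 0.4382 -0.1775  0.0164]
[array([ 420., -195.]), array([31.5, 31.8]), np.float64(10.4)]
[ 0.4195 -0.1957  0.1454] 965 [ 0.4474 -0.1227  0.0125] [ 0.4796 -0.0906  0.0183]
[array([ 463.5, -106.5]), array([28.9, 27.6]), np.float64(13.4)]
[ 0.4195 -0.1956  0.1452] 754 [ 0.5877 -0.0653  0.0601] [ 0.6016 -0.0514  0.0844]
[array([594.2, -58.7]), array([14. , 13.1]), np.float64(64.8)]
```

View pics/w3.png

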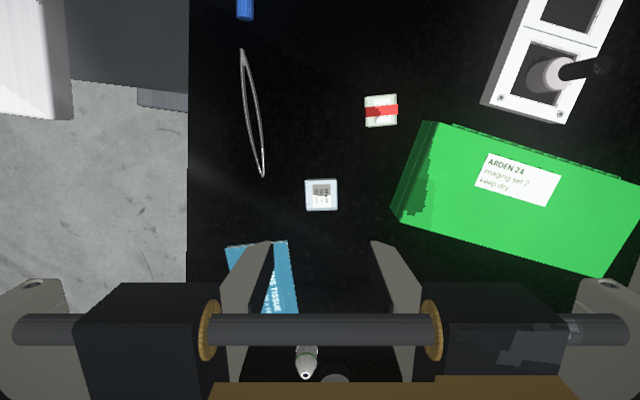

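Box a lies at (320,195), square to the fingers and clear of the tweezers at (263,175). The varnish stands in its seat at (548,75).

>>> drive_tool(targets=[{"gripper": 0.55, "slide": [0.004, 0, 0.26], "spin": -0.008}, {"gripper": 0.55, "slide": [0, 0, 0.26], "spin": 0}, {"gripper": 0.55, "slide": [0, 0, 0.2], "spin": 0}, {"gripper": 0.55, "slide": [0, 0, 0.13], "spin": 0}, {"gripper": 0.55, "slide": [0, 0, 0.07], "spin": 0}, {"gripper": 0.55, "slide": [0, 0, 0], "spin": 0}, {"gripper": 0.55, "slide": [0, 0, 0], "spin": 0}])

```text
time_s: 17.2
position: [0.4196, -0.1952, 0.0074]
tcp_rot: [2.03, 2.397, 0.0]
contact_force: [-0.5, -0.1, -0.1]
width: 0.0508
finger_force: 0.0
```

>>> drive_tool(targets=[{"gripper": 0.15, "slide": [0, 0, 0], "spin": 0}, {"gripper": 0.15, "slide": [0, 0, 0], "spin": 0}, {"gripper": 0.15, "slide": [0, 0, 0], "spin": 0}, {"gripper": 0.15, "slide": [0, 0, 0], "spin": 0}, {"gripper": 0.15, "slide": [0, 0, 0], "spin": 0}])

```text
time_s: 17.7
position: [0.4195, -0.1953, 0.0075]
tcp_rot: [2.03, 2.396, 0.001]
contact_force: [-0.1, 0.5, 5.9]
width: 0.0313
finger_force: 15.0
```

>>> drive_tool(targets=[{"gripper": 0.15, "slide": [0, 0, -0.1], "spin": 0}, {"gripper": 0.15, "slide": [0, 0, -0.25], "spin": 0}, {"gripper": 0.15, "slide": [0, 0, -0.25], "spin": 0}, {"gripper": 0.15, "slide": [0, 0, -0.15], "spin": 0.0433}, {"gripper": 0.15, "slide": [0, 0, 0], "spin": 0.0433}, {"gripper": 0.15, "slide": [0.103, 0.077, 0], "spin": 0}, {"gripper": 0.15, "slide": [0.206, 0.1535, 0], "spin": 0}, {"gripper": 0.15, "slide": [0.206, 0.1535, 0], "spin": 0}])

```text
time_s: 18.5
position: [0.4847, -0.1243, 0.1195]
tcp_rot: [2.339, 2.097, -0.001]
contact_force: [0.1, -0.7, -0.8]
width: 0.0311
finger_force: 15.0
```

>>> drive_tool(targets=[{"gripper": 0.15, "slide": [0.206, 0.1535, 0], "spin": 0}, {"gripper": 0.15, "slide": [0.206, 0.1535, 0], "spin": 0}, {"gripper": 0.15, "slide": [0.206, 0.1535, 0], "spin": 0}, {"gripper": 0.15, "slide": [0.206, 0.1535, 0], "spin": 0}, {"gripper": 0.15, "slide": [0.103, 0.077, 0], "spin": 0}, {"gripper": 0.15, "slide": [0, 0, 0], "spin": 0}, {"gripper": 0.15, "slide": [0, 0, 0], "spin": 0}, {"gripper": 0.15, "slide": [0, 0, 0], "spin": 0}])

```text
time_s: 19.3
position: [0.6011, 0.0006, 0.1191]
tcp_rot: [-2.339, -2.097, 0.004]
contact_force: [-0.0, 0.3, -0.2]
width: 0.0315
finger_force: 15.0
```

>>> drive_tool(targets=[{"gripper": 0.15, "slide": [0.009, 0.008, 0.2], "spin": 0}, {"gripper": 0.15, "slide": [0, 0, 0.2], "spin": 0}, {"gripper": 0.15, "slide": [0, 0, 0.13], "spin": 0}, {"gripper": 0.15, "slide": [0, 0, 0.06], "spin": 0}, {"gripper": 0.15, "slide": [0, 0, 0.025], "spin": 0}, {"gripper": 0.15, "slide": [0, 0, 0], "spin": 0}, {"gripper": 0.15, "slide": [0, 0, 0], "spin": 0}])

```text
time_s: 20.0
position: [0.6046, 0.0037, 0.0282]
tcp_rot: [2.336, 2.098, 0.002]
contact_force: [-0.5, -1.0, -0.0]
width: 0.0314
finger_force: 15.0
```

>>> drive_tool(targets=[{"gripper": 0.15, "slide": [-0.006, -0.006, 0.01], "spin": 0}, {"gripper": 0.15, "slide": [0, 0, 0.01], "spin": 0}, {"gripper": 0.15, "slide": [0, 0, 0], "spin": 0}, {"gripper": 0.15, "slide": [0, 0, 0], "spin": 0}])

```text
time_s: 20.4
position: [0.6032, 0.0031, 0.0246]
tcp_rot: [2.336, 2.099, 0.001]
contact_force: [-0.2, -0.2, 2.6]
width: 0.0314
finger_force: 15.0
```

>>> drive_tool(targets=[{"gripper": 0.55, "slide": [0, 0, 0], "spin": 0}, {"gripper": 0.55, "slide": [0, 0, 0], "spin": 0}, {"gripper": 0.55, "slide": [0, 0, 0], "spin": 0}, {"gripper": 0.55, "slide": [0, 0, -0.1], "spin": 0}, {"gripper": 0.55, "slide": [0, 0, -0.25], "spin": 0}, {"gripper": 0.55, "slide": [0, 0, -0.25], "spin": 0}, {"gripper": 0.55, "slide": [0, 0, -0.2], "spin": 0}, {"gripper": 0.55, "slide": [-0.1645, -0.1693, 0], "spin": 0}])

```text
time_s: 21.2
position: [0.5815, -0.0144, 0.1501]
tcp_rot: [2.324, 2.101, 0.022]
contact_force: [-0.0, -0.2, -0.1]
width: 0.0512
finger_force: 0.0
```

>>> drive_tool(targets=[{"gripper": 0.55, "slide": [-0.1645, -0.1693, 0], "spin": 0}, {"gripper": 0.55, "slide": [-0.1645, -0.1693, 0], "spin": 0}, {"gripper": 0.55, "slide": [-0.1645, -0.1693, 0], "spin": 0}, {"gripper": 0.55, "slide": [-0.1645, -0.1693, 0], "spin": 0}, {"gripper": 0.55, "slide": [0, 0, 0], "spin": -0.0374}, {"gripper": 0.55, "slide": [0, 0, 0], "spin": -0.0374}, {"gripper": 0.55, "slide": [0, 0, 0], "spin": -0.0374}, {"gripper": 0.55, "slide": [0, 0, 0], "spin": 0}])

```text
time_s: 22.0
position: [0.4636, -0.1062, 0.1451]
tcp_rot: [1.932, 2.476, 0.001]
contact_force: [-0.0, 0.1, 0.5]
width: 0.051
finger_force: 0.0
```

>>> drive_tool(targets=[{"gripper": 0.55, "slide": [0, 0, 0], "spin": 0}])

```text
time_s: 22.1
position: [0.4636, -0.1061, 0.1448]
tcp_rot: [1.935, 2.474, 0.001]
contact_force: [0.6, -0.2, -0.3]
width: 0.0515
finger_force: 0.0
```

```bash
python3 near.py .463 -.1065 .024 .012 .024; python3 near.py .603 .0024 .03 .027 .04;  python3 -c "
from h import *
c=snap('wrist','w4')"
```

```text
[ 0.4636 -0.1061  0.1448] 782 [ 0.4473 -0.1213  0.0121] [ 0.4798 -0.0899  0.0188]
[array([ 463.5, -106.3]), array([29.1, 28.1]), np.float64(13.6)]
[ 0.4636 -0.106   0.1446] 1386 [ 0.5849 -0.0139  0.0271] [0.6199 0.0201 0.033 ]
[array([602. ,   3.1]), array([31.5, 33.5]), np.float64(84.1)]
```

View pics/w4.png

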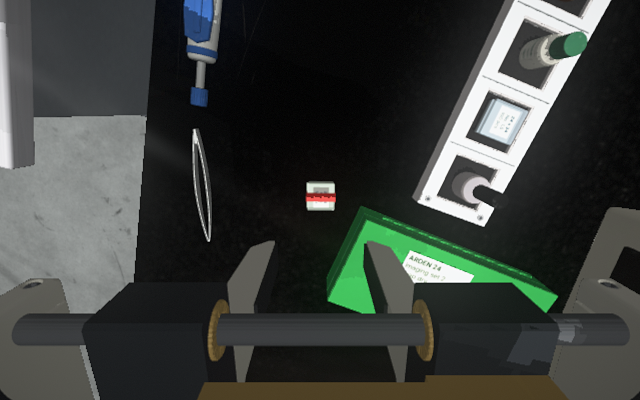

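Run:
```python
from h import *
a=np.radians(13.9); ty=np.array([np.cos(a),np.sin(a)]); tx=np.array([-np.sin(a),np.cos(a)])
for n in('wrist','side','scene'):
    w=world(dict(np.load('pics/w4.npz')) if n=='wrist' else capture(n)); X,Y,Z=w[...,0],w[...,1],w[...,2]
    m=(Z>.006)&(Z<.052)&(X>.484)&(X<.56)&(Y<-.1)&(Y>-.25); p=w[m][:,:2]-[.4635,-.1063]
    u,v=p@ty,p@tx
    for lo,hi in((-25,-15),(-15,-10),(-10,0),(0,10)):
        k=(v*1e3>lo)&(v*1e3<hi)
        if k.sum()>5: print(n,lo,hi,(np.percentile(u[k],2)*1e3).round(1),k.sum())
```

```text
wrist -25 -15 37.9 590
wrist -15 -10 41.5 63
side -25 -15 37.4 49
scene -25 -15 35.2 216
scene -15 -10 38.0 37
```

>>> drive_tool(targets=[{"gripper": 0.37, "slide": [0.017, 0, 0.2], "spin": 0}, {"gripper": 0.37, "slide": [0, 0, 0.2], "spin": 0}, {"gripper": 0.37, "slide": [0, 0, 0.2], "spin": 0}, {"gripper": 0.37, "slide": [0, 0, 0], "spin": 0}, {"gripper": 0.37, "slide": [0, 0, 0.2], "spin": 0}, {"gripper": 0.37, "slide": [0, 0, 0.08], "spin": 0}, {"gripper": 0.37, "slide": [0, 0, 0.043], "spin": 0}, {"gripper": 0.37, "slide": [0, 0, 0], "spin": 0}])

```text
time_s: 23.15
position: [0.4629, -0.1034, 0.0058]
tcp_rot: [-1.932, -2.477, 0.0]
contact_force: [0.0, 0.1, -0.9]
width: 0.0343
finger_force: 0.0
```

>>> drive_tool(targets=[{"gripper": 0.15, "slide": [0, 0, 0], "spin": 0}, {"gripper": 0.15, "slide": [0, 0, 0], "spin": 0}, {"gripper": 0.15, "slide": [0, 0, 0], "spin": 0}, {"gripper": 0.15, "slide": [0, 0, 0], "spin": 0}])

```text
time_s: 23.55
position: [0.4635, -0.1036, 0.0066]
tcp_rot: [1.932, 2.476, 0.001]
contact_force: [-0.2, 0.3, 6.0]
width: 0.0273
finger_force: 15.0
```

>>> drive_tool(targets=[{"gripper": 0.15, "slide": [0, 0, -0.1], "spin": 0}, {"gripper": 0.15, "slide": [0, 0, -0.25], "spin": 0}, {"gripper": 0.15, "slide": [0, 0, -0.25], "spin": 0}, {"gripper": 0.15, "slide": [0, 0, -0.17], "spin": 0.0374}, {"gripper": 0.15, "slide": [0, 0, 0], "spin": 0.0374}, {"gripper": 0.15, "slide": [0, 0, 0], "spin": 0.0374}, {"gripper": 0.15, "slide": [0.082, 0.085, 0], "spin": 0}, {"gripper": 0.15, "slide": [0.1647, 0.1693, 0], "spin": 0}])

```text
time_s: 24.35
position: [0.5038, -0.072, 0.1211]
tcp_rot: [-2.338, -2.097, 0.004]
contact_force: [0.9, -0.6, -0.4]
width: 0.0273
finger_force: 15.0
```

>>> drive_tool(targets=[{"gripper": 0.15, "slide": [0.1647, 0.1693, 0], "spin": 0}, {"gripper": 0.15, "slide": [0.1647, 0.1693, 0], "spin": 0}, {"gripper": 0.15, "slide": [0.1647, 0.1693, 0], "spin": 0}, {"gripper": 0.15, "slide": [0.082, 0.085, 0], "spin": 0}, {"gripper": 0.15, "slide": [0, 0, 0], "spin": 0}, {"gripper": 0.15, "slide": [0, 0, 0], "spin": 0}, {"gripper": 0.15, "slide": [0, 0, 0], "spin": 0}, {"gripper": 0.15, "slide": [0, 0, 0], "spin": 0}])

```text
time_s: 25.15
position: [0.6014, 0.0044, 0.1212]
tcp_rot: [-2.338, -2.098, 0.002]
contact_force: [0.2, -0.2, -0.6]
width: 0.0273
finger_force: 15.0
```

>>> drive_tool(targets=[{"gripper": 0.15, "slide": [0.004, 0.005, 0.2], "spin": 0}, {"gripper": 0.15, "slide": [0, 0, 0.17], "spin": 0}, {"gripper": 0.15, "slide": [0, 0, 0.1], "spin": 0}, {"gripper": 0.15, "slide": [0, 0, 0.05], "spin": 0}, {"gripper": 0.15, "slide": [0, 0, 0.02], "spin": 0}, {"gripper": 0.15, "slide": [0, 0, 0], "spin": 0}, {"gripper": 0.15, "slide": [0, 0, 0], "spin": 0}])

```text
time_s: 25.85
position: [0.6038, 0.0061, 0.0411]
tcp_rot: [2.336, 2.099, 0.002]
contact_force: [0.6, -0.1, -1.0]
width: 0.0274
finger_force: 15.0
```

Near target (0.603, 0.0055); lower about 3 mm more.

>>> drive_tool(targets=[{"gripper": 0.15, "slide": [-0.003, -0.003, 0.012], "spin": 0}, {"gripper": 0.15, "slide": [0, 0, 0.01], "spin": 0}, {"gripper": 0.15, "slide": [0, 0, 0], "spin": 0}, {"gripper": 0.15, "slide": [0, 0, 0], "spin": 0}])

```text
time_s: 26.25
position: [0.603, 0.0058, 0.0376]
tcp_rot: [2.336, 2.099, 0.001]
contact_force: [-0.5, -0.1, 4.4]
width: 0.0275
finger_force: 15.0
```

>>> drive_tool(targets=[{"gripper": 0.5, "slide": [0, 0, 0], "spin": 0}, {"gripper": 0.5, "slide": [0, 0, 0], "spin": 0}, {"gripper": 0.5, "slide": [0, 0, 0], "spin": 0}, {"gripper": 0.5, "slide": [0, 0, -0.1], "spin": 0}, {"gripper": 0.5, "slide": [0, 0, -0.25], "spin": 0}, {"gripper": 0.5, "slide": [0, 0, -0.25], "spin": 0}, {"gripper": 0.5, "slide": [0, 0, -0.25], "spin": 0}, {"gripper": 0.5, "slide": [0, 0, -0.2], "spin": 0}])

```text
time_s: 27.05
position: [0.6033, 0.0059, 0.1979]
tcp_rot: [2.335, 2.098, 0.004]
contact_force: [1.2, -0.8, -0.3]
width: 0.0465
finger_force: 0.0
```

>>> drive_tool(targets=[{"gripper": 0.5, "slide": [-0.25, -0.1, 0], "spin": 0}, {"gripper": 0.5, "slide": [-0.25, -0.1, 0], "spin": 0}, {"gripper": 0.5, "slide": [0, 0, 0], "spin": 0}, {"gripper": 0.5, "slide": [0, 0, 0], "spin": 0}, {"gripper": 0.5, "slide": [0, 0, 0], "spin": 0}])

```text
time_s: 27.55
position: [0.5654, -0.064, 0.1949]
tcp_rot: [-2.335, -2.102, -0.003]
contact_force: [-0.3, 0.1, 0.0]
width: 0.0466
finger_force: 0.0
```

```bash
for a in ".616 .122 .03 .07 .14" ".609 .062 .02 .055 .08" ".603 .0024 .025 .043 .06" ".603 .0024 .025 .025 .033" ".5965 -.0573 .02 .055 .1"; do python3 near.py $a; done;  python3 -c "
from h import *
c=snap('wrist','w5')"
```

```text
[ 0.5654 -0.064   0.1949] 0 0 0
[ 0.5654 -0.0636  0.1946] 329 [0.6016 0.0539 0.0555] [0.6175 0.0699 0.0686]
[array([609.6,  61.9]), array([15.9, 15.8]), np.float64(85.4)]
[ 0.5654 -0.0637  0.1944] 804 [ 0.5875 -0.0113  0.0435] [0.6172 0.0179 0.0499]
[array([602.2,   3.3]), array([26.8, 28.9]), np.float64(83.8)]
[ 0.5653 -0.0639  0.1943] 131 [ 0.5853 -0.0142  0.0251] [0.6195 0.0199 0.0324]
[array([602.3,   2.9]), array([31.4, 31.7]), np.float64(84.5)]
[ 0.5652 -0.0641  0.1942] 218 [ 0.5887 -0.0638  0.0551] [ 0.6021 -0.0515  0.0842]
[array([595.4, -57.6]), array([12.2, 13.3]), np.float64(87.7)]
```

View pics/w5.png

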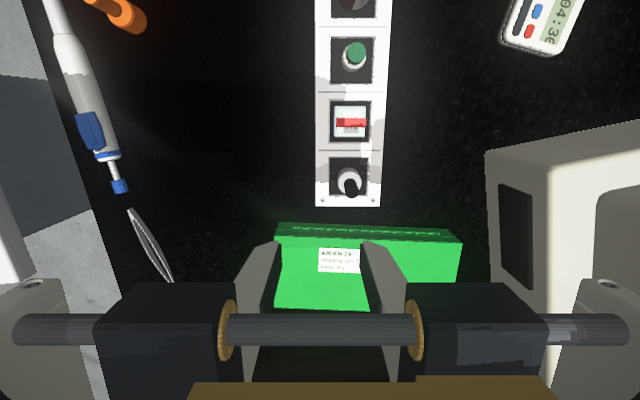

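The mountant (355,55), the stacked boxes (350,122) and the varnish (349,182) sit centred in their seats at the right heights. I'll check the stain bottle from the scene camera, then hand in.

Run:
```python
from h import *
w=world(capture('scene')); X,Y,Z=w[...,0],w[...,1],w[...,2]
m=(abs(X-.614)<.03)&(abs(Y-.121)<.03)&(Z>.07)&(Z<.14)
lo,hi=w[m].min(0),w[m].max(0); print(m.sum(),lo.round(3),hi.round(3))
if .115<hi[2]<.125: print(finish_job())
```

```text
253 [0.601 0.11  0.07 ] [0.628 0.133 0.119]
the job is handed in; nothing more can be done
None
```

I handed the job in: the stain bottle, mountant, stacked cover-glass boxes (smaller on larger) and varnish stand upright in order from tray to slide box, each within about 2 mm of its seat's centre, and nothing fell; I did not re-measure the tray and slide box, but the arm never contacted them as far as I saw.

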